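Unlock the recessed push-and-turn timer dial, then switch the power box on

ROBOT

A 6-joint arm with a two-finger parallel gripper is mounted at the origin on the work surface. World frame = base frame: x ahead of the robot, y to its left, z up, the work surface at z = 0. Lengths are in m, angles in degrees, forces in N, time in s.
With the tool pointing down it reaches from about 0.325 to 0.775 m from the base axis. Payload 9.3 kg.
Tool frame: the origin (TCP) lies on the centre line of the jaws, within the pads' length; the fingertips stand 19 mm ahead of it and the grasp point (between the pads) is the TCP; z points along the fingers, y is the line along which they close (so a half turn about z gives the same grasp; the last joint's range is limited). The gripper opens to 85 mm and grips with 20 to 120 N. Pads are 22 mm wide; open, the fingers measure 114 mm over their backs; the gripper's body (76 mm by 85 mm) begins 54 mm behind the grasp point. The pads swing forward as they close: fully open they stand 13 mm farther back than shut.
Start: joints at [-83.056, 14.817, 1.232, 76.415, 0, 81.257], TCP at [0.149, -0.53, 0.25] pointing down, gripper open.
Joint ranges: [-174.27, 174.27], [-52.1, 104.24], [-59.71, 78.15], [-110.17, 111.67], [-87.03, 83.33], [-180, 180]. Speed limits (degrees/s): [127.2, 127.2, 159.86, 180, 180, 180].

INTERFACE

Orientations are given as a 3x3 rotation matrix whose columns are the frame's x, y, z axes.
In Python, from workcell import bot gives the robot as it stands. The module is installed in compiled form; this text tells all that it offers.
- The arm moves only by the tool servo_tool, never from a script. Its argument "plan" is a list that holds one entry, the list of rows, each a list of 7 numbers: the closure, from -1 (fully open) to 1 (shut), then the shift along the tool's x, y, z scaled (see below), then the turn, a rotation vector about the tool's x, y, z scaled (see below). In form: [[[hand, tx, ty, tz, ax, ay, az], ...]]. A call has 1 to 5 rows; each row is the pose to reach, as a shift and turn from the pose commanded when the call began, along the tool's axes at that moment, turning the shorter way round; what a row does not reach only later rows make up. The controller multiplies each number of a shift by 0.08 m and each number of a turn by 2 pi rad. A row lasts 1/12 s, in which the tool goes at most 41.7 mm and 7.16 degrees, less where a joint would pass 70% of its speed; a pose out of reach is approached as far as the arm can. A call with a number of a shift or a turn outside -1 to 1 is refused whole. A call with a gripper value outside its range is refused whole. The fingers move at their own pace and stop on an object; "force" is the grip in N (left out, the last holds). Time passes only in rows, so rows that repeat a pose let the fingers close. It gives the time, the measured TCP pose, the force, the opening and the grip force at its end, in the units of the state.
- bot.state(): the state, without advancing time (a new reading comes with each control period).
- bot.capture(name): name is "scene" or "top"; returns a dict with "frame" (420x560x3 uint8, red, green, blue), "intrinsics" (3x3 intrinsics, pixels), "D" ([k1, k2, p1, p2, k3] as OpenCV has them; the pictures are not rectified), "extrinsics" (4x4, takes a point from camera to world coordinates). Camera axes: x right, y up, looking along -z (the intrinsics and any distortion apply to the point x, -y, -z); pixel columns grow to the right and rows downward; lengths in m; the calibration is good to about 2 mm. A picture is of the moment at which its call begins. There is no depth.
- bot.job_done(): hands the job in; it is judged then, once.
The state is a dict: "time": time; "joints": joint angles; "dq": joint speeds; "joint_torque": joint torques, N m; "ee_pos": TCP position; "ee_rot": TCP orientation; "contact_force": force on the tool from outside, world axes, zero at the start; "wrist_torque": the same for the moment, N m; "finger_gap": opening from 0.0 (shut) to 1.0 (fully open); "gripper_force": force on a finger pad.
Only numpy, scipy, OpenCV 4.12 (cv2) and the standard library are available. Lean on these libraries where they do the work, as an engineer would, in place of code of your own. Each camera call takes 0.05 s, during which the arm holds its last target. There are 200 camera calls.

TASK

The power box is locked off. Push the orange dial down in its well until you feel the bottom, turn it clockwise past the hidden lock to the green mark, and let it spring back up there; then flip the red toggle over to the on side, away from the robot. Feel your way: do not drive the dial hard against its bottom or lock, do not lean on the box, and leave the other things on the cabinet where they are.

Things in the scene. Friction and masses are not known exactly. Their poses are not given: they have to be found in the camera images.
- power_box: Grey plastic power box, 140 (x) x 300 (y) x 100 mm high, fixed. Origin: centre of its underside; x points away from the robot, y left, z up. In its top a round well, 100 mm wide, centred at x 0, y -70 mm; the toggle is at x 0, y +100 mm. Red dots by the rim mark the locked range, a green dot the timer setting. Box, rim and toggle stand at most 35 N from the fingers.
- dial_top (a point): Centre of the top face of the dial's orange grip bar, in the well, on the dial's axis. The bar is 48 mm long (this point's x, the pointer direction), 14 mm thick (y), 50 mm tall, on a white disc 60 mm wide. At rest its top is 4 mm below the box top. Grip it across its thickness, in its upper 30 mm; from each side face to the well's wall are 43 mm.
- dial_foot: The dial's hidden foot under the white disc, with its lock lug at the pointer end; it meets the bumper, the lock tooth and the end stop, and stands at most 20 N from them. Never touched by the fingers. Origin on the dial's axis, 96 mm below dial_top; turns and sinks with the dial.
- dial_turn (a joint): Dial angle in rad, growing clockwise from above. Starts locked at 0 to 0.35. While the dial is up a hidden tooth stops it at about 0.5; pushed in, it passes under the tooth, which ends at 0.95. From there to the firm end stop at about 1.35 it is free to spring up (green mark: 1.15). Friction 0.03 N m.
- dial_press (a joint): How far the dial is pushed down (m), 0 = fully up. A soft spring lifts it (2 N at the top, +0.3 N per mm). A firm bumper (20 N per mm) stops it after 4.5 to 16.5 mm: this travel varies, unseen. The lock clears only in the last 1.5 mm before the bumper: push until the force is clearly above the spring's (about 10 N in all) and hold that depth while turning.
- toggle_tip (a point): Centre of the red ball, 26 mm in diameter, at the end of the toggle lever. The lever turns about a level axis along the box's y, 22 mm above the box top at x 0, y +100 mm in the box frame; the ball is 50 mm from that axis. It starts leaning towards the robot.
- toggle (a joint): Toggle angle in rad, 0 leaning to the robot (off) to 1.0 leaning away from it (on). It stays where it is left; friction 0.06 N m; about 2 N at the ball moves it.
- caddy: Black open remote holder caddy, 100 x 160 x 85 mm high, loose; leave alone. Origin: centre of the underside.
- incense_bowl: White ceramic bowl, 100 mm across, 45 mm high, loose; leave alone. Origin: centre of the underside.
- tumbler: Clear glass tumbler, 74 mm across, 95 mm high, loose; leave alone. Origin: centre of the underside.
- torch: Flat aluminium lighter-shaped torch, 26 x 120 x 14 mm, lying; leave alone. Origin: underside.
- remote: Black remote control, 42 x 160 x 18 mm, lying; leave alone. Origin: centre of the underside.
- book: Blue book, 130 x 190 x 22 mm, lying; leave alone. Origin: centre of the underside.

How it is judged (in metres and radians):
On the way, in this order (a step that is already met when the one before it is completed fails the run):
1. the dial is pushed in and turned past the lock (value of joint dial_turn above 0.95 rad and value of joint dial_press above 0.003 m), for 0.05 s.
2. the dial has sprung up at the timer setting, before the toggle is flipped (value of joint dial_turn above 0.92 rad and value of joint dial_press below 0.0015 m and value of joint toggle below 0.5 rad), for 0.2 s.
3. the toggle is flipped on (value of joint toggle above 0.85 rad), for 0.1 s.
At the end, for the whole second after the job is handed in: The dial is up (within 1.5 mm of fully up) in the timer slot (angle over 0.92 rad) and the toggle is over to the on side (over 0.85 rad) (value of joint dial_turn above 0.92 rad and value of joint dial_press below 0.0015 m and value of joint toggle above 0.85 rad); the robot touches nothing.
It fails at once if the dial is forced against its bottom or lock with more than 20 N (contact force between dial_foot and anything else above 20 N).
It fails at once if the fingers push the box, its rim or the toggle with more than 35 N (contact force between the fingers and power_box above 35 N).
It fails at once if a bystander is moved by more than 20 mm (distance of any of caddy, incense_bowl, tumbler, torch, remote, book from where it was at the start of the episode above 0.02 m).
It also fails if it takes over 54 s, if anything falls off the work surface, if the arm or the gripper's body presses on something with over 40 N, if the wrist force passes 120 N, or if a joint passes its speed limit or range.

## Working session

There is one attempt and no reset: what is moved stays moved. The work goes in short steps, Python scripts to look and compute and a tool call to move; the robot and the scene stay as the last step left them, time stands still between calls to the robot, and variables do not carry over. Pictures are saved under pics/ and viewed, at most 10 in all, crops included, and the job is handed in when it is done.

Besides the shell and the picture viewer there is one more tool, called after ">>>" by a JSON object that holds its "method" and its "body", one argument or row to a line. servo_tool: Moves the arm, as the interface text tells. Shifts and turns lie within -1 to 1; 1 stands for 0.08 m of shift or 2 pi rad of turn. Its arguments: {"type":"object","properties":{"plan":{"type":"array"},"force":{"type":"number"}},"required":["plan"]}

```bash
mkdir -p pics; cat > h.py <<'E'
import numpy as np, cv2
from workcell import bot
def ray(c,px):
    K=np.array(c["intrinsics"]);D=np.array(c["D"],float);T=np.array(c["extrinsics"])
    n=cv2.undistortPoints(np.array([[px]],float),K,D)[0,0]
    return T[:3,3],T[:3,:3]@np.array([n[0],-n[1],-1.])
def at(c,px,z):
    o,d=ray(c,px);return o+d*(z-o[2])/d[2]
def proj(c,P):
    K=np.array(c["intrinsics"]);D=np.array(c["D"],float);T=np.array(c["extrinsics"])
    p=(np.atleast_2d(P)-T[:3,3])@T[:3,:3]; p=p*[1,-1,-1]
    return cv2.projectPoints(p,np.zeros(3),np.zeros(3),K,D)[0][:,0]
def st():
    s=bot.state();print(s["time"],np.round(s["ee_pos"],4),np.round(s["contact_force"],1),np.round(s["wrist_torque"],2),s["finger_gap"],s["gripper_force"],np.round(s["joints"],1))
    print(np.round(s["ee_rot"],3).tolist())
E
python3 - <<'E'
from h import *
st()
for n in("top","scene"):
    c=bot.capture(n);cv2.imwrite(f"pics/{n}0.png",cv2.resize(c["frame"][...,::-1],(800,600)))
    print(np.round(c["extrinsics"],2).tolist(),c["D"])
    import pickle;pickle.dump(c,open(f"{n}0.pkl","wb"))
E
```

```text
0.0 [ 0.1487 -0.5293  0.2497] [-1.1  0.3 -0.3] [-0.   -0.04  0.01] 0.9980653462597308 0.0 [-83.1  14.9   1.2  76.4   0.   81.3]
[[0.963, 0.27, -0.0], [0.27, -0.963, 0.001], [0.0, -0.001, -1.0]]
[[0.01, 0.99, -0.13, 0.35], [-1.0, 0.01, 0.02, 0.01], [0.02, 0.13, 0.99, 1.12], [0.0, 0.0, 0.0, 1.0]] [0.03851758 0.         0.         0.         0.        ]
[[-0.28, -0.81, 0.52, 1.22], [0.96, -0.24, 0.15, 0.21], [0.01, 0.54, 0.84, 1.32], [0.0, 0.0, 0.0, 1.0]] [0.0148009 0.        0.        0.        0.       ]
```

View pics/top0.png

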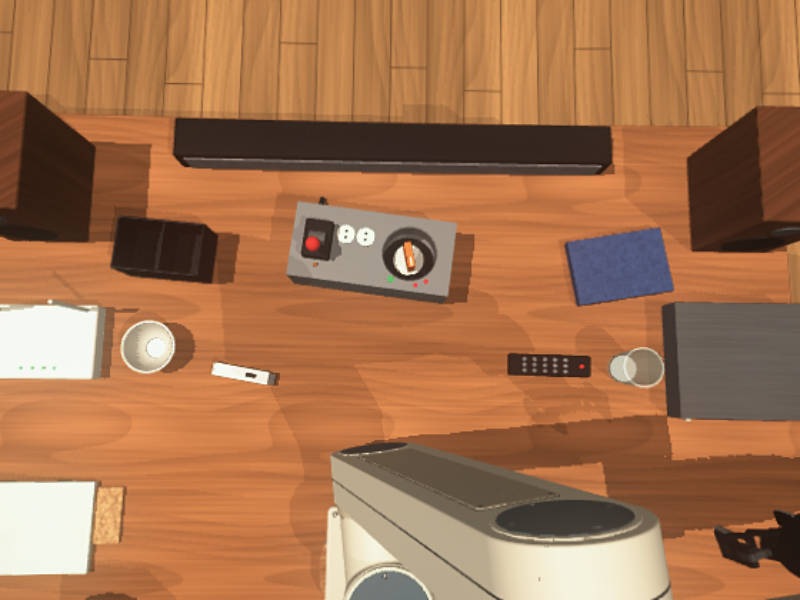

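View pics/scene0.png

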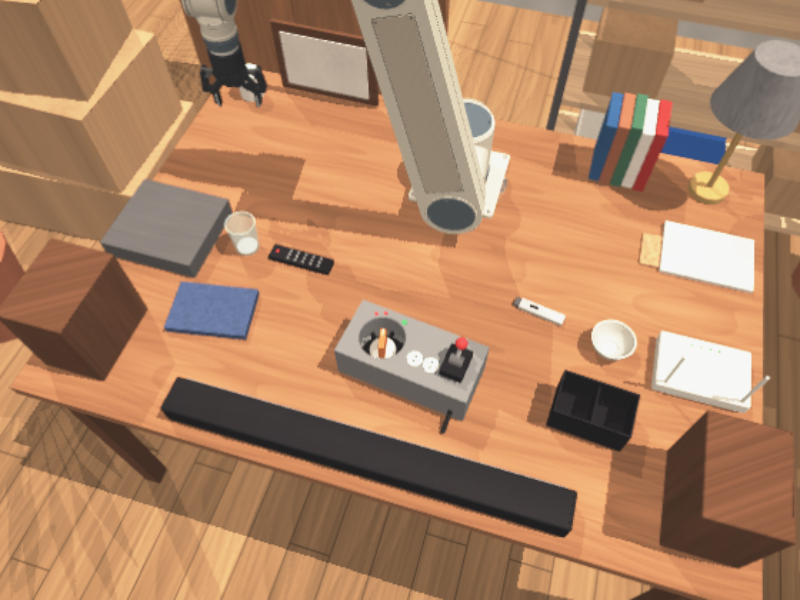

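The top view shows the box at about (375,250), with the dial at (410,257), the red ball at (313,243), the green dot at (390,280) and the red dots near (420,284). The scene view shows the same layout from the far side. I'll enlarge the box next.

```bash
python3 - <<'E'
from h import *
import pickle
c=pickle.load(open("top0.pkl","rb"))
f=c["frame"][...,::-1][135:215,195:327]
cv2.imwrite("pics/topc.png",cv2.resize(f,None,fx=6,fy=6,interpolation=cv2.INTER_CUBIC))
E
```

```text
(no output)
```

View pics/topc.png

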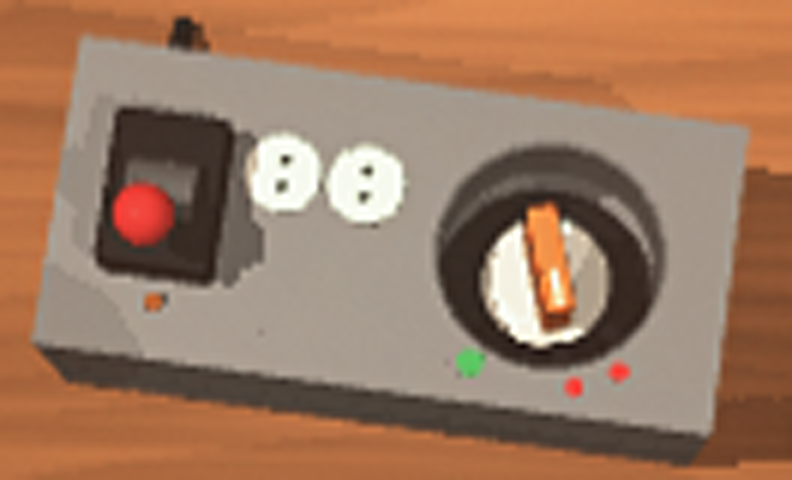

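```bash
python3 - <<'E'
from h import *
import pickle
from scipy.optimize import least_squares
c=pickle.load(open("top0.pkl","rb"))
q=lambda x,y:((x+.5)/6+195-.5,(y+.5)/6+135-.5)
C=[at(c,q(*p),.1)for p in[(80,37),(750,128),(712,435),(33,343)]]
print(np.round(C,4)); print([np.linalg.norm(C[i]-C[i-1]).round(4) for i in range(4)])
m=np.array([[.07,.15],[.07,-.15],[-.07,-.15],[-.07,.15]])
W=lambda v,p:np.array(v[:2])+np.asarray(p)@np.array([[np.cos(v[2]),np.sin(v[2])],[-np.sin(v[2]),np.cos(v[2])]])
r=least_squares(lambda v:(W(v,m)-np.array(C)[:,:2]).ravel(),[.6,0,0]);v=r.x
print("box",v[:2],np.degrees(v[2]),r.fun.round(4))
d=W(v,[0,-.07]);print("well",d)
a=np.mean([at(c,q(*p),.096)for p in[(527,207),(558,205)]],0);b=np.mean([at(c,q(*p),.096)for p in[(541,303),(574,298)]],0)
print("bar",a,b,(a+b)/2,np.linalg.norm(a-b))
ang=lambda p:np.degrees(np.arctan2(p[1]-d[1],p[0]-d[0]))
for n,p in dict(green=(470,362),r1=(574,388),r2=(619,372)).items():
  P=at(c,q(*p),.1);print(n,P,ang(P))
u=b-a;print("bar dir",np.degrees(np.arctan2(u[1],u[0])))
print("ball",W(v,[-.05*np.sin(.5),.1]),at(c,q(143,213),.1+.022+.05*np.cos(.5)), "ball on",W(v,[.05*np.sin(.5),.1]))
E
```

```text
[[ 0.6798  0.1775  0.1   ]
 [ 0.6437 -0.1201  0.1   ]
 [ 0.5056 -0.1034  0.1   ]
 [ 0.5417  0.1934  0.1   ]]
[np.float64(0.1389), np.float64(0.2998), np.float64(0.1391), np.float64(0.2989)]
box [0.59269834 0.03684065] -6.894012462465051 [ 0.0004 -0.0002  0.0005 -0.0003 -0.0004 -0.0003 -0.0005  0.0008]
well [ 0.58429603 -0.03265325]
bar [ 0.60776968 -0.0284916   0.096     ] [ 0.56522441 -0.03551983  0.096     ] [ 0.58649704 -0.03200571  0.096     ] 0.04312186926536333
green [0.53635916 0.00274329 0.1       ] 143.55787824342508
r1 [ 0.52551902 -0.04290162  0.1       ] -170.10932311057414
r2 [ 0.53292092 -0.06256669  0.1       ] -149.789658656345
bar dir -170.61978577420606
ball [0.58090369 0.13899498] [0.58435703 0.13845783 0.16587913] ball on [0.62849961 0.13324029]
```

The measured box (300 x 139 mm) matches its given size. The dial is at about 0.35 rad, and green is about 46° clockwise from it. I'll move over the dial at a safe height.

>>> {"method": "servo_tool", "body": {
  "plan": [
    [[-1,0.99,-0.645,0,0,0,0],[-1,0.99,-0.645,0,0,0,0],[-1,0.99,-0.645,0,0,0,0],[-1,0.99,-0.645,0,0,0,0]]
  ]
}}

```text
time: 0.43
ee_pos: [0.2125, -0.4562, 0.2505]
ee_rot: [[0.962, 0.273, 0.0], [0.273, -0.962, 0.0], [0.0, -0.0, -1.0]]
contact_force: [-0.3, -0.4, 0.3]
finger_gap: 1.0
gripper_force: 0.0
```

>>> {"method": "servo_tool", "body": {
  "plan": [
    [[-1,0.99,-0.645,0,0,0,0],[-1,0.99,-0.645,0,0,0,0],[-1,0.99,-0.645,0,0,0,0],[-1,0.99,-0.645,0,0,0,0]]
  ]
}}

```text
time: 0.77
ee_pos: [0.2744, -0.3861, 0.2505]
ee_rot: [[0.962, 0.273, 0.0], [0.273, -0.962, -0.0], [0.0, 0.0, -1.0]]
contact_force: [-0.3, -0.3, -0.3]
finger_gap: 0.998
gripper_force: 0.0
```

>>> {"method": "servo_tool", "body": {
  "plan": [
    [[-1,0.99,-0.645,0,0,0,0],[-1,0.99,-0.645,0,0,0,0],[-1,0.99,-0.645,0,0,0,0],[-1,0.99,-0.645,0,0,0,0]]
  ]
}}

```text
time: 1.1
ee_pos: [0.3365, -0.3157, 0.2503]
ee_rot: [[0.962, 0.273, 0.0], [0.273, -0.962, -0.0], [0.0, 0.0, -1.0]]
contact_force: [-0.7, 0.6, 0.1]
finger_gap: 0.999
gripper_force: 0.0
```

>>> {"method": "servo_tool", "body": {
  "plan": [
    [[-1,0.99,-0.645,0,0,0,0],[-1,0.99,-0.645,0,0,0,0],[-1,0.99,-0.645,0,0,0,0],[-1,0.99,-0.645,0,0,0,0]]
  ]
}}

```text
time: 1.43
ee_pos: [0.3989, -0.2451, 0.2501]
ee_rot: [[0.962, 0.273, -0.0], [0.273, -0.962, -0.0], [-0.0, 0.0, -1.0]]
contact_force: [0.0, 0.1, 0.3]
finger_gap: 1.003
gripper_force: 0.0
```

>>> {"method": "servo_tool", "body": {
  "plan": [
    [[-1,0.99,-0.645,0,0,0,0],[-1,0.99,-0.645,0,0,0,0],[-1,0.99,-0.645,0,0,0,0],[-1,0.99,-0.645,0,0,0,0]]
  ]
}}

```text
time: 1.77
ee_pos: [0.4612, -0.1742, 0.2499]
ee_rot: [[0.962, 0.272, -0.0], [0.272, -0.962, -0.0], [-0.0, 0.0, -1.0]]
contact_force: [-1.1, -0.3, 0.8]
finger_gap: 1.002
gripper_force: 0.0
```

>>> {"method": "servo_tool", "body": {
  "plan": [
    [[-1,0.99,-0.645,0,0,0,0],[-1,0.99,-0.645,0,0,0,0],[-1,0.99,-0.645,0,0,0,0],[-1,0.99,-0.645,0,0,0,0]]
  ]
}}

```text
time: 2.1
ee_pos: [0.5235, -0.1033, 0.2497]
ee_rot: [[0.962, 0.272, -0.001], [0.272, -0.962, -0.0], [-0.001, -0.0, -1.0]]
contact_force: [-0.7, 0.6, -0.5]
finger_gap: 0.999
gripper_force: 0.0
```

>>> {"method": "servo_tool", "body": {
  "plan": [
    [[-1,0.99,-0.645,0,0,0,0],[-1,0.99,-0.645,0,0,0,0],[-1,0.99,-0.645,0,0,0,0],[-1,0.99,-0.645,0,0,0,0]]
  ]
}}

```text
time: 2.43
ee_pos: [0.5857, -0.0325, 0.2495]
ee_rot: [[0.962, 0.272, -0.001], [0.272, -0.962, -0.0], [-0.001, 0.0, -1.0]]
contact_force: [0.0, -1.4, -0.6]
finger_gap: 1.0
gripper_force: 0.0
```

>>> {"method": "servo_tool", "body": {
  "plan": [
    [[0,0,0,0,0,0,-0.0966],[0,0,0,0,0,0,-0.0966],[0,0,0,0,0,0,-0.0966],[0,0,0,0,0,0,-0.0966],[0,0,0,0,0,0,-0.0966]]
  ]
}}

```text
time: 2.85
ee_pos: [0.5837, -0.0348, 0.2504]
ee_rot: [[0.633, 0.774, -0.001], [0.774, -0.633, -0.001], [-0.001, 0.0, -1.0]]
contact_force: [0.2, -1.0, 0.3]
finger_gap: 0.5
gripper_force: 0.0
```

>>> {"method": "servo_tool", "body": {
  "plan": [
    [[0,0,0,0,0,0,-0.0966],[0,0,0,0,0,0,-0.0966],[0,0,0,0,0,0,-0.0966],[0,0,0,0,0,0,-0.0966],[0,0,0,0,0,0,-0.0966]]
  ]
}}

```text
time: 3.27
ee_pos: [0.5837, -0.0349, 0.2504]
ee_rot: [[0.078, 0.997, -0.001], [0.997, -0.078, -0.001], [-0.001, -0.0, -1.0]]
contact_force: [-0.3, -0.7, 0.3]
finger_gap: 0.501
gripper_force: 0.0
```

>>> {"method": "servo_tool", "body": {
  "plan": [
    [[0,0,0,0,0,0,-0.0966],[0,0,0,0,0,0,-0.0966],[0,0,0,0,0,0,-0.0966],[0,0,0,0,0,0,-0.0966],[0,0,0,0,0,0,-0.0966]]
  ]
}}

```text
time: 3.68
ee_pos: [0.5837, -0.0349, 0.2504]
ee_rot: [[-0.504, 0.864, -0.0], [0.864, 0.504, -0.001], [-0.001, -0.001, -1.0]]
contact_force: [-0.2, -0.7, 0.2]
finger_gap: 0.5
gripper_force: 0.0
```

>>> {"method": "servo_tool", "body": {
  "plan": [
    [[0,0,0,0,0,0,-0.0966],[0,0,0,0,0,0,-0.0966],[0,0,0,0,0,0,-0.0966],[0,0,0,0,0,0,-0.0966],[0,0,0,0,0,0,-0.0966]]
  ]
}}

```text
time: 4.1
ee_pos: [0.5836, -0.0349, 0.2504]
ee_rot: [[-0.907, 0.422, -0.001], [0.422, 0.907, -0.001], [0.0, -0.001, -1.0]]
contact_force: [0.4, -0.2, -0.1]
finger_gap: 0.501
gripper_force: 0.0
```

>>> {"method": "servo_tool", "body": {
  "plan": [
    [[0,0,0,0,0,0,-0.0966],[0,0,0,0,0,0,-0.0966],[0,0,0,0,0,0,-0.0966],[0,0,0,0,0,0,-0.0966],[0,0,0,0,0,0,-0.0966]]
  ]
}}

```text
time: 4.52
ee_pos: [0.5837, -0.0349, 0.2504]
ee_rot: [[-0.985, -0.171, -0.001], [-0.171, 0.985, -0.001], [0.001, -0.001, -1.0]]
contact_force: [-0.1, 0.1, 0.7]
finger_gap: 0.496
gripper_force: 0.0
```

```bash
python3 - <<'E'
from h import *
st(); s=bot.state(); R=np.array(s["ee_rot"]); print(np.degrees(np.arctan2(R[1,0],R[0,0])), R.T@(np.array([.5845,-.0325,.15])-s["ee_pos"])/.08)
E
```

```text
4.5167 [ 0.5837 -0.0349  0.2504] [-0.1  0.1  0.7] [-0.02  0.01  0.  ] 0.4956513981421147 0.0 [-11.6  18.3   6.2  77.9  -0.1 -21.4]
[[-0.985, -0.171, -0.001], [-0.171, 0.985, -0.001], [0.001, -0.001, -1.0]]
-170.1693253147302 [-0.01607605  0.02837573  1.25521553]
```

>>> {"method": "servo_tool", "body": {
  "plan": [
    [[0,-0.01,0.03,0.5,0,0,0.001],[0,-0.01,0.03,1,0,0,0.001],[0,-0.01,0.03,1,0,0,0.001]]
  ]
}}

```text
time: 4.77
ee_pos: [0.5806, -0.0314, 0.1637]
ee_rot: [[-0.987, -0.158, -0.011], [-0.158, 0.987, 0.001], [0.011, 0.003, -1.0]]
contact_force: [-0.2, 1.2, -1.6]
finger_gap: 0.497
gripper_force: 0.0
```

>>> {"method": "servo_tool", "body": {
  "plan": [
    [[0,0,0,0.3,0,0,0],[0,0,0,0.6,0,0,0],[0,0,0,0.6,0,0,0]]
  ]
}}

```text
time: 5.02
ee_pos: [0.5832, -0.0311, 0.1202]
ee_rot: [[-0.987, -0.159, -0.005], [-0.159, 0.987, 0.0], [0.005, 0.001, -1.0]]
contact_force: [-0.8, 0.0, -0.0]
finger_gap: 0.501
gripper_force: 0.0
```

```bash
python3 - <<'E'
from h import *
st()
c=bot.capture("scene");f=c["frame"][...,::-1][170:310,200:370]
cv2.imwrite("pics/s1.png",cv2.resize(f,None,fx=4,fy=4,interpolation=cv2.INTER_CUBIC))
E
```

```text
5.0167 [ 0.5832 -0.0311  0.1202] [-0.8  0.  -0. ] [-0.03  0.04 -0.06] 0.5010644306649005 0.0 [-11.3  22.   -7.7  60.6  -0.  -20.4]
[[-0.987, -0.159, -0.005], [-0.159, 0.987, 0.0], [0.005, 0.001, -1.0]]
```

View pics/s1.png

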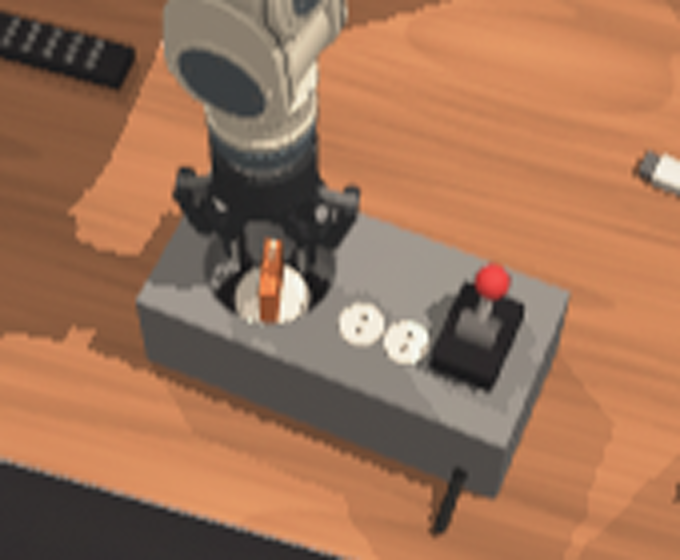

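The fingers straddle the orange bar at crop (272,280), roughly centred and clear of the rim. I'll descend to the grip height.

>>> {"method": "servo_tool", "body": {
  "plan": [
    [[0,0,0,0.2,0,0,0],[0,0,0,0.41,0,0,0],[0,0,0,0.41,0,0,0],[0,0,0,0.41,0,0,0],[0,0,0,0.41,0,0,0]]
  ]
}}

```text
time: 5.48
ee_pos: [0.586, -0.03, 0.0917]
ee_rot: [[-0.987, -0.16, 0.002], [-0.16, 0.987, -0.001], [-0.002, -0.001, -1.0]]
contact_force: [0.9, 0.2, 0.4]
finger_gap: 0.505
gripper_force: 0.0
```

```bash
python3 - <<'E'
from h import *
st(); s=bot.state(); R=np.array(s["ee_rot"]); print(np.degrees(np.arctan2(R[1,0],R[0,0])), R.T@(np.array([.5845,-.0325,.087])-s["ee_pos"])/.08)
E
```

```text
5.4833 [ 0.586  -0.03    0.0917] [0.9 0.2 0.4] [-0.01  0.01 -0.01] 0.5047933594235355 0.0 [-11.1  23.3 -10.2  56.4  -0.  -20.3]
[[-0.987, -0.16, 0.002], [-0.16, 0.987, -0.001], [-0.002, -0.001, -1.0]]
-170.81421073417243 [ 0.0237729  -0.02739722  0.05852421]
```

>>> {"method": "servo_tool", "body": {
  "plan": [
    [[0,0.024,-0.028,0.05,0,0,0],[0,0.024,-0.028,0.05,0,0,0],[0.4,0.024,-0.028,0.05,0,0,0],[0.6,0.024,-0.028,0.05,0,0,0]]
  ],
  "force": 40
}}

```text
time: 5.82
ee_pos: [0.5837, -0.032, 0.0859]
ee_rot: [[-0.987, -0.16, 0.0], [-0.16, 0.987, -0.0], [-0.0, -0.0, -1.0]]
contact_force: [0.2, 0.1, 0.2]
finger_gap: 0.229
gripper_force: 0.0
```

>>> {"method": "servo_tool", "body": {
  "plan": [
    [[1,0,0,0,0,0,0],[1,0,0,0,0,0,0],[1,0,0,0,0,0,0]]
  ],
  "force": 40
}}

```text
time: 6.07
ee_pos: [0.5838, -0.0317, 0.0856]
ee_rot: [[-0.987, -0.16, 0.0], [-0.16, 0.987, 0.0], [-0.0, 0.0, -1.0]]
contact_force: [0.0, 0.7, 1.3]
finger_gap: 0.155
gripper_force: 42.2
```

```bash
python3 - <<'E'
from h import *
st()
E
```

```text
6.0667 [ 0.5838 -0.0317  0.0856] [0.  0.7 1.3] [ 0.21 -0.1   0.04] 0.154666003184089 42.155250906944275 [-11.3  23.5 -10.9  55.6   0.  -20.6]
[[-0.987, -0.16, 0.0], [-0.16, 0.987, 0.0], [-0.0, 0.0, -1.0]]
```

Gripped with little side load. I'll push down in small steps.

>>> {"method": "servo_tool", "body": {
  "plan": [
    [[1,0,0,0.02,0,0,0],[1,0,0,0.04,0,0,0],[1,0,0,0.04,0,0,0],[1,0,0,0.04,0,0,0]]
  ]
}}

```text
time: 6.4
ee_pos: [0.5837, -0.0318, 0.0822]
ee_rot: [[-0.987, -0.16, 0.0], [-0.16, 0.987, 0.0], [-0.0, 0.0, -1.0]]
contact_force: [0.5, 1.2, 1.2]
finger_gap: 0.156
gripper_force: 42.3
```

>>> {"method": "servo_tool", "body": {
  "plan": [
    [[1,0,0,0.01,0,0,0],[1,0,0,0.01,0,0,0],[1,0,0,0.01,0,0,0]]
  ]
}}

```text
time: 6.65
ee_pos: [0.5837, -0.0318, 0.0815]
ee_rot: [[-0.987, -0.16, 0.0], [-0.16, 0.987, 0.0], [-0.0, 0.0, -1.0]]
contact_force: [0.9, 2.4, 2.6]
finger_gap: 0.155
gripper_force: 42.3
```

>>> {"method": "servo_tool", "body": {
  "plan": [
    [[1,0,0,0.01,0,0,0],[1,0,0,0.01,0,0,0],[1,0,0,0.01,0,0,0]]
  ]
}}

```text
time: 6.9
ee_pos: [0.5837, -0.0318, 0.0807]
ee_rot: [[-0.987, -0.16, 0.0], [-0.16, 0.987, 0.0], [-0.0, 0.0, -1.0]]
contact_force: [1.2, 3.0, 3.5]
finger_gap: 0.154
gripper_force: 42.3
```

```bash
python3 -c "
from h import *
st()"
```

```text
6.9 [ 0.5837 -0.0318  0.0807] [1.2 3.  3.5] [ 0.6  -0.32  0.04] 0.15390190092896927 42.33981370925903 [-11.3  23.7 -11.3  55.    0.  -20.6]
[[-0.987, -0.16, 0.0], [-0.16, 0.987, 0.0], [-0.0, 0.0, -1.0]]
```

>>> {"method": "servo_tool", "body": {
  "plan": [
    [[1,0,0,0.01,0,0,0],[1,0,0,0.01,0,0,0],[1,0,0,0.01,0,0,0]]
  ]
}}

```text
time: 7.15
ee_pos: [0.5837, -0.0319, 0.0799]
ee_rot: [[-0.987, -0.16, 0.0], [-0.16, 0.987, 0.0], [-0.0, 0.0, -1.0]]
contact_force: [2.2, 2.0, 3.8]
finger_gap: 0.153
gripper_force: 42.4
```

>>> {"method": "servo_tool", "body": {
  "plan": [
    [[1,0,0,0.01,0,0,0],[1,0,0,0.01,0,0,0],[1,0,0,0.01,0,0,0]]
  ]
}}

```text
time: 7.4
ee_pos: [0.5837, -0.0318, 0.0791]
ee_rot: [[-0.987, -0.16, 0.0], [-0.16, 0.987, 0.0], [-0.0, 0.0, -1.0]]
contact_force: [1.9, 3.0, 2.7]
finger_gap: 0.157
gripper_force: 42.4
```

>>> {"method": "servo_tool", "body": {
  "plan": [
    [[1,0,0,0.01,0,0,0],[1,0,0,0.01,0,0,0],[1,0,0,0.01,0,0,0]]
  ]
}}

```text
time: 7.65
ee_pos: [0.5838, -0.0318, 0.0788]
ee_rot: [[-0.987, -0.16, 0.001], [-0.16, 0.987, -0.0], [-0.001, -0.0, -1.0]]
contact_force: [-0.4, 3.0, 7.3]
finger_gap: 0.153
gripper_force: 43.1
```

>>> {"method": "servo_tool", "body": {
  "plan": [
    [[1,0,0,0.005,0,0,0],[1,0,0,0.005,0,0,0],[1,0,0,0.005,0,0,0]]
  ]
}}

```text
time: 7.9
ee_pos: [0.5838, -0.0318, 0.0786]
ee_rot: [[-0.987, -0.16, 0.001], [-0.16, 0.987, -0.0], [-0.001, -0.0, -1.0]]
contact_force: [-0.2, 4.2, 9.6]
finger_gap: 0.157
gripper_force: 43.5
```

>>> {"method": "servo_tool", "body": {
  "plan": [
    [[1,0,0,0,0,0,0.007],[1,0,0,0,0,0,0.014],[1,0,0,0,0,0,0.021],[1,0,0,0,0,0,0.028],[1,0,0,0,0,0,0.028]]
  ]
}}

```text
time: 8.32
ee_pos: [0.5838, -0.0316, 0.0786]
ee_rot: [[-1.0, 0.018, 0.001], [0.018, 1.0, 0.001], [-0.001, 0.001, -1.0]]
contact_force: [-0.0, 4.4, 9.8]
finger_gap: 0.157
gripper_force: 43.4
```

```bash
python3 -c "
from h import *
st()"
```

```text
8.3167 [ 0.5838 -0.0316  0.0786] [-0.   4.4  9.8] [1.19 0.04 0.03] 0.15743703598862618 43.39072644710541 [-11.3  23.8 -11.5  54.6   0.  -10.3]
[[-1.0, 0.018, 0.001], [0.018, 1.0, 0.001], [-0.001, 0.001, -1.0]]
```

>>> {"method": "servo_tool", "body": {
  "plan": [
    [[1,0,0,0,0,0,0.01],[1,0,0,0,0,0,0.02],[1,0,0,0,0,0,0.03],[1,0,0,0,0,0,0.04],[1,0,0,0,0,0,0.05]]
  ]
}}

```text
time: 8.73
ee_pos: [0.5839, -0.0312, 0.0786]
ee_rot: [[-0.945, 0.326, 0.001], [0.326, 0.945, 0.001], [-0.001, 0.002, -1.0]]
contact_force: [0.6, 6.6, 10.5]
finger_gap: 0.154
gripper_force: 43.4
```

```bash
python3 -c "
from h import *
st()"
```

```text
8.7333 [ 0.5839 -0.0312  0.0786] [ 0.6  6.6 10.5] [ 1.76 -0.06  0.07] 0.15448930617971357 43.423535227775574 [-11.3  23.8 -11.5  54.6   0.1   7.7]
[[-0.945, 0.326, 0.001], [0.326, 0.945, 0.001], [-0.001, 0.002, -1.0]]
```

>>> {"method": "servo_tool", "body": {
  "plan": [
    [[1,0.004,0.012,0,0,0,0.01],[1,0.004,0.012,0,0,0,0.02],[1,0.004,0.012,0,0,0,0.03],[1,0.004,0.012,0,0,0,0.04],[1,0.004,0.012,0,0,0,0.048]]
  ]
}}

```text
time: 9.15
ee_pos: [0.5841, -0.0304, 0.0786]
ee_rot: [[-0.806, 0.592, 0.002], [0.592, 0.806, 0.001], [-0.001, 0.002, -1.0]]
contact_force: [1.1, 5.6, 9.9]
finger_gap: 0.157
gripper_force: 43.3
```

>>> {"method": "servo_tool", "body": {
  "plan": [
    [[1,0,0,0,0,0,0],[1,0,0,0,0,0,0]]
  ]
}}

```text
time: 9.32
ee_pos: [0.5841, -0.0304, 0.0787]
ee_rot: [[-0.807, 0.59, 0.002], [0.59, 0.807, 0.001], [-0.001, 0.002, -1.0]]
contact_force: [0.8, 5.0, 9.1]
finger_gap: 0.16
gripper_force: 43.3
```

```bash
python3 -c "
from h import *
st()"
```

```text
9.3167 [ 0.5841 -0.0304  0.0787] [0.8 5.  9.1] [ 1.4  -0.16 -0.04] 0.1604369905325631 43.314905762672424 [-11.2  23.8 -11.5  54.6   0.1  24.9]
[[-0.807, 0.59, 0.002], [0.59, 0.807, 0.001], [-0.001, 0.002, -1.0]]
```

The tool has turned to 143.8°, and the green dot is at 143.6°. I'll let the dial rise and then release it.

>>> {"method": "servo_tool", "body": {
  "plan": [
    [[1,0,0,-0.025,0,0,0],[1,0,0,-0.05,0,0,0],[1,0,0,-0.075,0,0,0],[1,0,0,-0.085,0,0,0],[1,0,0,-0.085,0,0,0]]
  ]
}}

```text
time: 9.73
ee_pos: [0.584, -0.0304, 0.0848]
ee_rot: [[-0.808, 0.59, 0.001], [0.59, 0.808, 0.001], [-0.0, 0.001, -1.0]]
contact_force: [3.6, 4.4, 1.6]
finger_gap: 0.155
gripper_force: 42.1
```

>>> {"method": "servo_tool", "body": {
  "plan": [
    [[0.5,0,0,0,0,0,0],[0.2,0,0,0,0,0,0],[0,0,0,0,0,0,0],[0,0,0,0,0,0,0]]
  ]
}}

```text
time: 10.07
ee_pos: [0.5833, -0.0312, 0.0844]
ee_rot: [[-0.807, 0.59, -0.001], [0.59, 0.807, -0.0], [0.0, -0.001, -1.0]]
contact_force: [-0.1, 0.2, -0.3]
finger_gap: 0.499
gripper_force: 0.0
```

>>> {"method": "servo_tool", "body": {
  "plan": [
    [[0,0,0,-0.4,0,0,0],[0,0,0,-0.8,0,0,0],[0,0,0,-1,0,0,0],[0,0,0,-1,0,0,0]]
  ]
}}

```text
time: 10.4
ee_pos: [0.5851, -0.0314, 0.1686]
ee_rot: [[-0.807, 0.59, 0.006], [0.59, 0.807, -0.002], [-0.006, 0.002, -1.0]]
contact_force: [0.5, -0.0, 0.3]
finger_gap: 0.501
gripper_force: 0.0
```

>>> {"method": "servo_tool", "body": {
  "plan": [
    [[1,-1,0,-0.8,0,0,0],[1,-1,0,-0.8,0,0,0],[1,-1,0,-0.8,0,0,0],[1,-1,0,-0.8,0,0,0],[1,-1,0,-0.8,0,0,0]]
  ]
}}

```text
time: 10.82
ee_pos: [0.6484, -0.0787, 0.2275]
ee_rot: [[-0.807, 0.591, -0.001], [0.591, 0.807, 0.0], [0.001, -0.001, -1.0]]
contact_force: [-0.7, 0.3, -0.7]
finger_gap: 0.001
gripper_force: 0.0
```

```bash
python3 - <<'E'
from h import *
st()
c=bot.capture("scene");f=c["frame"][...,::-1][170:310,200:370]
c2=bot.capture("top");g=c2["frame"][...,::-1][125:225,180:345]
cv2.imwrite("pics/s2.png",np.vstack([cv2.resize(f,(390,321),interpolation=cv2.INTER_CUBIC),cv2.resize(g,(390,236),interpolation=cv2.INTER_CUBIC)]))
E
```

```text
10.8167 [ 0.6484 -0.0787  0.2275] [-0.7  0.3 -0.7] [0.05 0.02 0.03] 0.0009736035751444374 0.0 [-14.3  25.5  14.1  78.6  -0.   21.9]
[[-0.807, 0.591, -0.001], [0.591, 0.807, 0.0], [0.001, -0.001, -1.0]]
```

View pics/s2.png

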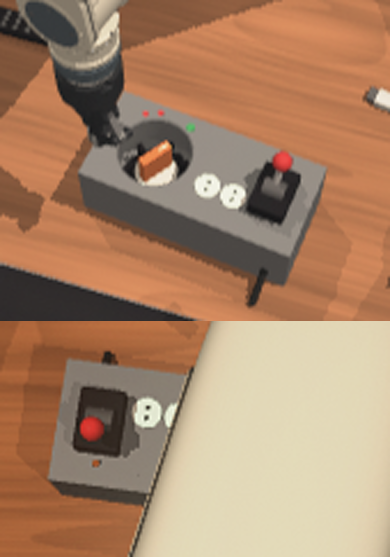

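The dial bar now points at the green dot, and its top is back at the box-top level. The ball is still off. I'll go to the robot side of the ball with the fingers shut.

>>> {"method": "servo_tool", "body": {
  "plan": [
    [[1,0.948,0.462,0,0,0,0],[1,0.948,0.462,0,0,0,0],[1,0.948,0.462,0,0,0,0],[1,0.948,0.462,0,0,0,0]]
  ]
}}

```text
time: 11.25
ee_pos: [0.6068, -0.001, 0.2285]
ee_rot: [[-0.809, 0.587, -0.001], [0.587, 0.809, 0.0], [0.001, -0.001, -1.0]]
contact_force: [-0.4, -0.6, 0.7]
finger_gap: 0.003
gripper_force: 0.0
```

>>> {"method": "servo_tool", "body": {
  "plan": [
    [[1,0.948,0.462,0,0,0,0],[1,0.948,0.462,0,0,0,0],[1,0.948,0.462,0,0,0,0],[1,0.948,0.462,0,0,0,0]]
  ]
}}

```text
time: 11.58
ee_pos: [0.5683, 0.0724, 0.2286]
ee_rot: [[-0.809, 0.588, -0.0], [0.588, 0.809, -0.0], [0.0, -0.0, -1.0]]
contact_force: [0.4, -0.7, 0.4]
finger_gap: 0.002
gripper_force: 0.0
```

>>> {"method": "servo_tool", "body": {
  "plan": [
    [[1,0.948,0.462,0,0,0,0],[1,0.948,0.462,0,0,0,0],[1,0.948,0.462,0,0,0,0],[1,0.948,0.462,0,0,0,0]]
  ]
}}

```text
time: 11.92
ee_pos: [0.5296, 0.1463, 0.2285]
ee_rot: [[-0.809, 0.588, -0.0], [0.588, 0.809, -0.0], [-0.0, -0.0, -1.0]]
contact_force: [0.6, -0.7, 0.5]
finger_gap: -0.001
gripper_force: 0.0
```

>>> {"method": "servo_tool", "body": {
  "plan": [
    [[1,0,0,0,0,0,-0.0814],[1,0,0,0,0,0,-0.0814],[1,0,0,0,0,0,-0.0814],[1,0,0,0,0,0,-0.0814],[1,0,0,0,0,0,-0.0814]]
  ]
}}

```text
time: 12.33
ee_pos: [0.531, 0.144, 0.2282]
ee_rot: [[-0.993, 0.115, -0.0], [0.115, 0.993, -0.001], [0.0, -0.001, -1.0]]
contact_force: [0.5, -0.0, -0.0]
finger_gap: 0.002
gripper_force: 0.0
```

```bash
python3 - <<'E'
from h import *
st(); s=bot.state(); R=np.array(s["ee_rot"]); print(np.degrees(np.arctan2(R[1,0],R[0,0])), R.T@(np.array([.530,.145,.171])-s["ee_pos"])/.08)
E
```

```text
12.3333 [0.531  0.144  0.2282] [ 0.5 -0.  -0. ] [-0.05  0.03  0.03] 0.002145779870806494 0.0 [ 6.4 15.3 -1.4 73.4 -0.  13.1]
[[-0.993, 0.115, -0.0], [0.115, 0.993, -0.001], [0.0, -0.001, -1.0]]
173.37239999707052 [0.01334551 0.01168741 0.7145369 ]
```

>>> {"method": "servo_tool", "body": {
  "plan": [
    [[1,0.012,0.012,0.4,0,0,0],[1,0.012,0.012,0.71,0,0,0],[1,0.012,0.012,0.71,0,0,0],[1,0.012,0.012,0.71,0,0,0]]
  ]
}}

```text
time: 12.67
ee_pos: [0.5291, 0.1457, 0.1712]
ee_rot: [[-0.992, 0.123, -0.003], [0.123, 0.992, -0.001], [0.002, -0.001, -1.0]]
contact_force: [-0.5, -0.4, 1.2]
finger_gap: 0.002
gripper_force: 0.0
```

>>> {"method": "servo_tool", "body": {
  "plan": [
    [[1,-0.15,0,0,0,0,0],[1,-0.3,0,0,0,0,0],[1,-0.4,0,0,0,0,0],[1,-0.5,0,0,0,0,0]]
  ]
}}

```text
time: 13.0
ee_pos: [0.5696, 0.1416, 0.1733]
ee_rot: [[-0.993, 0.121, 0.001], [0.121, 0.993, 0.0], [-0.001, 0.0, -1.0]]
contact_force: [-3.7, 0.3, 2.5]
finger_gap: 0.006
gripper_force: 1.8
```

>>> {"method": "servo_tool", "body": {
  "plan": [
    [[1,-0.05,0,0,0,0,0],[1,-0.1,0,0,0,0,0],[1,-0.15,0,0,0,0,0],[1,-0.2,0,0,0,0,0],[1,-0.25,0,0,0,0,0]]
  ]
}}

```text
time: 13.42
ee_pos: [0.5889, 0.1396, 0.172]
ee_rot: [[-0.993, 0.119, 0.0], [0.119, 0.993, -0.0], [-0.0, 0.0, -1.0]]
contact_force: [-2.0, 0.8, 0.4]
finger_gap: -0.003
gripper_force: 0.9
```

```bash
python3 - <<'E'
from h import *
st()
c=bot.capture("scene");f=c["frame"][...,::-1][170:310,200:370]
cv2.imwrite("pics/s3.png",cv2.resize(f,None,fx=3,fy=3,interpolation=cv2.INTER_CUBIC))
E
```

```text
13.4167 [0.5889 0.1396 0.172 ] [-2.   0.8  0.4] [ 0.03  0.35 -0.04] -0.0031202179824514156 0.8801985159516335 [ 5.4 21.9  0.2 68.2 -0.  12.2]
[[-0.993, 0.119, 0.0], [0.119, 0.993, -0.0], [-0.0, 0.0, -1.0]]
```

View pics/s3.png

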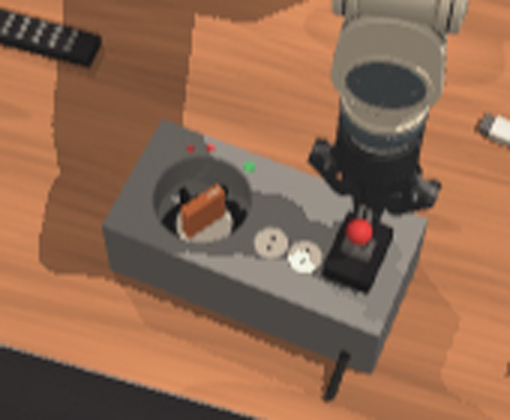

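The fingers are behind the ball at crop (359,232), which is about upright, and the dial still points at the green dot. I'll keep pushing gently.

>>> {"method": "servo_tool", "body": {
  "plan": [
    [[1,-0.04,0,0,0,0,0],[1,-0.08,0,0,0,0,0],[1,-0.12,0,0,0,0,0],[1,-0.12,0,0,0,0,0]]
  ]
}}

```text
time: 13.8
ee_pos: [0.5989, 0.1384, 0.1718]
ee_rot: [[-0.993, 0.119, 0.0], [0.119, 0.993, 0.0], [-0.0, 0.0, -1.0]]
contact_force: [-0.5, -0.6, -0.5]
finger_gap: 0.001
gripper_force: 0.0
```

>>> {"method": "servo_tool", "body": {
  "plan": [
    [[1,-0.02,0,0,0,0,0],[1,-0.04,0,0,0,0,0],[1,-0.04,0,0,0,0,0]]
  ]
}}

```text
time: 14.05
ee_pos: [0.6015, 0.1381, 0.1716]
ee_rot: [[-0.993, 0.119, -0.0], [0.119, 0.993, -0.0], [0.0, -0.0, -1.0]]
contact_force: [-1.1, 0.8, -0.1]
finger_gap: -0.001
gripper_force: 0.3
```

>>> {"method": "servo_tool", "body": {
  "plan": [
    [[1,-0.015,0,0,0,0,0],[1,-0.025,0,0,0,0,0],[1,-0.025,0,0,0,0,0]]
  ]
}}

```text
time: 14.3
ee_pos: [0.6034, 0.1378, 0.1718]
ee_rot: [[-0.993, 0.119, -0.0], [0.119, 0.993, -0.0], [0.0, -0.0, -1.0]]
contact_force: [-1.0, 0.4, -0.5]
finger_gap: 0.002
gripper_force: 0.6
```

>>> {"method": "servo_tool", "body": {
  "plan": [
    [[1,-0.015,0,0,0,0,0],[1,-0.015,0,0,0,0,0],[1,-0.015,0,0,0,0,0]]
  ]
}}

```text
time: 14.55
ee_pos: [0.6046, 0.1377, 0.1718]
ee_rot: [[-0.993, 0.119, -0.0], [0.119, 0.993, 0.0], [0.0, 0.0, -1.0]]
contact_force: [-2.1, 0.4, -1.4]
finger_gap: 0.002
gripper_force: 0.8
```

>>> {"method": "servo_tool", "body": {
  "plan": [
    [[1,-0.015,0,0,0,0,0],[1,-0.025,0,0,0,0,0],[1,-0.025,0,0,0,0,0]]
  ]
}}

```text
time: 14.8
ee_pos: [0.6049, 0.1377, 0.1717]
ee_rot: [[-0.993, 0.119, -0.003], [0.119, 0.993, 0.0], [0.003, -0.0, -1.0]]
contact_force: [-9.7, 0.1, 1.8]
finger_gap: -0.003
gripper_force: 4.8
```

```bash
python3 - <<'E'
from h import *
st()
c=bot.capture("scene");f=c["frame"][...,::-1][190:290,210:340]
cv2.imwrite("pics/s4.png",cv2.resize(f,None,fx=5,fy=5,interpolation=cv2.INTER_CUBIC))
v=[.5927,.03684,np.radians(-6.894)];ax=np.array([np.cos(v[2]),np.sin(v[2])]);ay=np.array([-ax[1],ax[0]])
for t in(.7,.85,1.):
  p=np.r_[v[:2]+ax*.05*np.sin(t-.5)+ay*.1,.122+.05*np.cos(t-.5)];print(t,(proj(c,p)[0]-[210,190])*5)
d=np.array(v[:2])-.07*ay
for t in(.95,1.15,1.3):
  a=np.radians(143.6)-(t-1.15);u=np.array([np.cos(a),np.sin(a)])*.024
  print(t,((proj(c,[np.r_[d+u,.096],np.r_[d-u,.096]])-[210,190])*5).round().tolist(),((proj(c,[np.r_[d+u,.090],np.r_[d-u,.090]])-[210,190])*5).round().tolist())
E
```

```text
14.8 [0.6049 0.1377 0.1717] [-9.7  0.1  1.8] [ 0.21  1.88 -0.01] -0.003229679614550739 4.819660931825638 [ 5.1 23.5  2.7 69.3  0.  11.9]
[[-0.993, 0.119, -0.003], [0.119, 0.993, 0.0], [0.003, -0.0, -1.0]]
0.7 [545.31270707 280.82329061]
0.85 [540.48555765 292.77751074]
1.0 [535.77753944 305.06069146]
0.95 [[313.0, 201.0], [260.0, 252.0]] [[313.0, 206.0], [260.0, 257.0]]
1.15 [[318.0, 206.0], [255.0, 247.0]] [[318.0, 211.0], [255.0, 252.0]]
1.3 [[321.0, 210.0], [252.0, 243.0]] [[321.0, 215.0], [252.0, 247.0]]
```

View pics/s4.png

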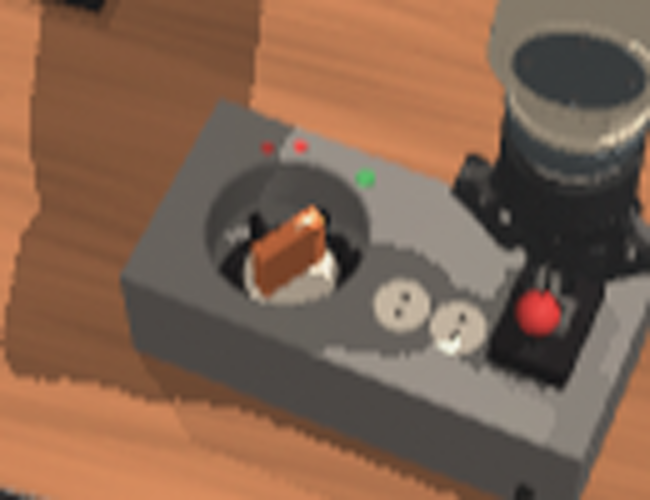

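The ball at (540,312) is at its far stop, where the force rose to 10 N. The bar's top runs from (315,210) to (257,247), which matches 1.15 rad and fully up. I'll back off, raise the arm and hand in.

>>> {"method": "servo_tool", "body": {
  "plan": [
    [[1,0.3,0,0,0,0,0],[1,0.6,0,0,0,0,0],[1,0.6,0,-0.4,0,0,0],[1,0.6,0,-0.8,0,0,0],[1,0.6,0,-0.8,0,0,0]]
  ]
}}

```text
time: 15.27
ee_pos: [0.5605, 0.1435, 0.2421]
ee_rot: [[-0.993, 0.119, 0.009], [0.119, 0.993, 0.001], [-0.009, 0.002, -1.0]]
contact_force: [0.8, 0.8, 0.6]
finger_gap: 0.0
gripper_force: 0.0
```

>>> {"method": "servo_tool", "body": {
  "plan": [
    [[1,0,0,0,0,0,0],[1,0,0,0,0,0,0],[1,0,0,0,0,0,0]]
  ]
}}

```text
time: 15.52
ee_pos: [0.5588, 0.1431, 0.235]
ee_rot: [[-0.993, 0.119, -0.001], [0.119, 0.993, -0.0], [0.001, -0.0, -1.0]]
contact_force: [-0.2, 0.5, 0.8]
finger_gap: -0.003
gripper_force: 0.0
```

```bash
python3 - <<'E'
from h import *
st()
print(bot.job_done())
E
```

```text
15.5167 [0.5588 0.1431 0.235 ] [-0.2  0.5  0.8] [-0.02 -0.01 -0.03] -0.002858047548365969 0.0 [ 6.  17.7  3.2 75.5 -0.  12.9]
[[-0.993, 0.119, -0.001], [0.119, 0.993, -0.0], [0.001, -0.0, -1.0]]
the job is handed in; nothing more can be done
None
```

I handed the job in at 15.5 s: the last picture shows the dial up at the green mark and the toggle over at its on stop, and the arm then backed clear of the box; the hand-in call returned no verdict.

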